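# Empty the stone-chip tray

## Robot

A 6-joint arm with a two-finger parallel gripper is mounted at the origin on the work surface. World frame = base frame: x ahead of the robot, y to its left, z up, the work surface at z = 0. Lengths are in m, angles in rad, forces in N, time in s.
With the tool pointing down it reaches from about 0.325 to 0.75 m from the base axis. Payload 7.6 kg.
Tool frame: the origin (TCP) lies midway between the tips of the shut fingers; the grasp point (between the pads) lies tcp_to_grasp behind it (tcp_to_grasp is the distance from the TCP to the grasp point, in m); z points along the fingers, y is the line along which they close (so a half turn about z gives the same grasp; the last joint's range is limited). The gripper opens to 85 mm and grips with 20 to 120 N. Pads are 22 mm wide; open, the fingers measure 114 mm over their backs; the gripper's body (76 mm by 85 mm) begins 54 mm behind the grasp point. The pads swing forward as they close: fully open they stand 13 mm farther back than shut.
Start: joints at [1.042, 0.052, 1.401, -0, 1.689, -0.07], TCP at [0.232, 0.471, 0.231] pointing down, gripper open.
Joint ranges: [-2.9, 2.9], [-0.91, 2.17], [0.12, 2.37], [-1.06, 4.2], [0.26, 2.73], [-2.93, 2.93]. Speed limits (rad/s): [2.57, 2.57, 3.01, 3.14, 3.14, 3.14].

## Interface

Orientations are given as [roll, pitch, yaw] about the fixed x, y, z axes, in that order (R = Rz(yaw) Ry(pitch) Rx(roll)).
In Python, from workcell import read_state, grab_frame, sign_off, tcp_to_grasp gives the robot as it stands.
- The arm moves only by the shell command python3 -m creep 'ROWS' [FORCE]. ROWS is JSON, a list that holds one entry, the list of rows, each a list of 5 numbers: the shift along the tool's x, y, z in cm, then the turn about the tool's z in degrees, then the opening, from 0 (shut) to 1 (fully open). A call has 1 to 20 rows; each row shifts and turns the commanded pose from where the row before left it, along the tool's axes as they then stand; what a row does not reach is not made up. A row lasts 1/8 s, in which the tool goes at most 62.5 mm and 10.7 degrees, less where a joint would pass 70% of its speed; a pose out of reach is approached as far as the arm can. A call is refused whole if a number of a shift passes 6.25 or a number of a turn 10.7, either way. A call with a gripper value outside its range is refused whole. The fingers move at their own pace and stop on an object; FORCE is the grip in N (left out, the last holds). Time passes only in rows, so rows that do not move let the fingers close. It gives the time, the measured TCP pose, the force, the opening and the grip force at its end, in the units of the state.
- read_state(): the state, without advancing time (a new reading comes with each control period).
- grab_frame(name): name is "scene" or "top" or "wrist"; returns a dict with "img" (384x512x3 uint8, blue, green, red), "range_z" (384x512 float32, m along the optical axis (not along the pixel's ray), 0 where there is no reading), "K" (3x3 intrinsics, pixels), "rvec" (rotation vector, rad) and "tvec" (3), from world to camera coordinates, as OpenCV has them. Camera axes: x right, y down, z forward; pixel columns grow to the right and rows downward; lengths in m; the calibration is good to about 2 mm. A picture is of the moment at which its call begins.
- sign_off(): hands the job in; it is judged then, once.
The state is a dict: "time_s": time; "joint_pos": joint angles; "qvel": joint speeds; "joint_torque": joint torques, N m; "ee_pos": TCP position; "tcp_rot": TCP orientation; "ft_force": force on the tool from outside, world axes, zero at the start; "wrist_torque": the same for the moment, N m; "gripper_width": finger opening in m; "grasp_force": force on a finger pad.
Only numpy, scipy, OpenCV 4.12 (cv2) and the standard library are available. Lean on these libraries where they do the work, as an engineer would, in place of code of your own. Each camera call takes 0.05 s, during which the arm holds its last target. There are 200 camera calls.

## Task

Draw the loaded metal chip tray out from under the bench shelf, gripping it by one of its side walls, until its wooden handle is well clear of the shelf, and let go of it. Then take the tray by its wooden handle, lift it level over to the blue crate and tip it there so that all three stone offcuts slide off its open end into the crate. Set the empty tray down flat in the middle of the plywood board, let go, and leave everything else on the bench where it is.

Things in the scene. Friction and masses are not known exactly. Their poses are not given: they have to be found in the camera images.
- tray: aluminium tray 180 (x) x 140 mm (y), about 270 g; floor 5 mm thick; two side walls 8 mm thick, centred at y = +66 and -66 mm, tops 36 mm above the underside; back wall at x = +78 mm; open end (no wall) at x = -90 mm. Origin: centre of its underside, z up. At the start it carries the offcuts, its handle end is under the shelf, its open end points roughly at the robot
- tray_handle: red-brown wooden grip block on the tray's back wall, fixed to the tray: 26 mm thick (tray's x), 90 mm long (tray's y), 40 mm high, from 36 to 76 mm above the tray's underside. Origin: its centre, at x = +78, y = 0, z = +56 mm in the tray; axes as the tray's
- tray_mouth (a point): middle of the tray's open end, on the upper face of its floor: x = -90, y = 0, z = +5 mm in the tray; axes as the tray's
- offcut1: pale stone offcut, a chunky block 60 x 36 mm, 29 mm high, about 110 g; origin: centre of its underside at the start, x along its length. The offcuts start in the back of the tray, leaving the last 35 mm before the open end empty, and slide in it at a slope of 16 to 23 degrees
- offcut2: pale stone offcut, a chunky block 60 x 36 mm, 29 mm high, about 110 g; origin: centre of its underside at the start, x along its length. The offcuts start in the back of the tray, leaving the last 35 mm before the open end empty, and slide in it at a slope of 16 to 23 degrees
- offcut3: pale stone offcut, a chunky block 60 x 36 mm, 29 mm high, about 110 g; origin: centre of its underside at the start, x along its length. The offcuts start in the back of the tray, leaving the last 35 mm before the open end empty, and slide in it at a slope of 16 to 23 degrees
- shelf: low fixed wooden bench shelf: board 220 mm deep (x) x 420 mm wide (y), underside 100 mm and top 118 mm above the bench, on two end panels at y = +195 and -195 mm; open in front and behind. Origin: on the bench under the board's centre; its front edge is at x = -110 mm and faces the robot. A dark carving 110 mm tall stands fixed on it at x = +45, y = +100 mm
- crate: open blue plastic crate, fixed: 220 mm (x) x 180 mm (y) x 90 mm high, walls and floor 5 mm. Origin: centre of its underside on the bench. It stands on the robot's left or right. Farther from the robot, at either end of the shelf and at least 10 mm beyond crate or board, stand fixed: on the left a stone block 160 x 200 mm, 135 mm high, on the right a turntable 210 mm in diameter, 145 mm high
- board: plywood board lying fixed on the bench on the side away from the crate: 220 mm (x) x 200 mm (y), 6 mm thick. Origin: centre of its underside (top face at z = +6 mm)
- bottle: white plastic bottle with a red cap, standing, 58 mm in diameter, 150 mm high, loose; to be left alone. Origin: centre of its underside. It or the jar stands on either side of the tray, in front of the shelf
- jar: amber glass jar with a dark lid, standing, 60 mm in diameter, 100 mm high, loose; to be left alone. Origin: centre of its underside
- mallet: wooden mallet lying on the bench near its right edge, loose, 203 mm long along its x, 55 mm wide and high at the head (the +x end); to be left alone. Origin: underside, 95 mm from the handle's end
- brush: hand brush lying on the bench near its left edge, along its own x, about 200 mm long and under 50 mm high, loose; to be left alone. Origin: underside, at mid length
Mind the look-alikes: they are no part of the job. Leave any black or turquoise look-alike of the offcut1 alone. Of the things that look like the tray, take the one that is farthest to the robot's left at the start.

How it is judged:
On the way, in this order (a step that is already met when the one before it is completed fails the run):
1. the tray stands on the bench, let go, its handle's centre at least 30 mm out in front of the shelf's edge and all three offcuts in it (x of tray_handle in the frame of shelf below -0.14 m and contact force between the fingers and tray below 0.2 N and angle between tray's own z axis and vertical below 0.1 rad and linear speed of tray below 0.02 m/s and x of offcut1 in the frame of tray between -0.1 and 0.1 m and y of offcut1 in the frame of tray between -0.072 and 0.072 m and z of offcut1 in the frame of tray between -0.06 and 0.06 m and x of offcut2 in the frame of tray between -0.1 and 0.1 m and y of offcut2 in the frame of tray between -0.072 and 0.072 m and z of offcut2 in the frame of tray between -0.06 and 0.06 m and x of offcut3 in the frame of tray between -0.1 and 0.1 m and y of offcut3 in the frame of tray between -0.072 and 0.072 m and z of offcut3 in the frame of tray between -0.06 and 0.06 m), for 0.2 s.
2. the tray is held by its wooden handle at least 50 mm above the bench with all three offcuts still in it (contact force between the fingers and tray_handle above 1 N and height (world z) of tray above 0.05 m and x of offcut1 in the frame of tray between -0.1 and 0.1 m and y of offcut1 in the frame of tray between -0.072 and 0.072 m and z of offcut1 in the frame of tray between -0.06 and 0.06 m and x of offcut2 in the frame of tray between -0.1 and 0.1 m and y of offcut2 in the frame of tray between -0.072 and 0.072 m and z of offcut2 in the frame of tray between -0.06 and 0.06 m and x of offcut3 in the frame of tray between -0.1 and 0.1 m and y of offcut3 in the frame of tray between -0.072 and 0.072 m and z of offcut3 in the frame of tray between -0.06 and 0.06 m), for 0.1 s.
3. held by its handle, the tray is tipped by more than 17 degrees with its open end over the crate (contact force between the fingers and tray_handle above 1 N and angle between tray's own z axis and vertical above 0.3 rad and x of tray_mouth in the frame of crate between -0.11 and 0.11 m and y of tray_mouth in the frame of crate between -0.09 and 0.09 m), for 0.1 s.
At the end, for the whole second after the job is handed in: all three offcuts lie at rest inside the crate, below its rim; the tray stands flat (within 3 degrees) on the plywood board, its centre within 45 mm of the board's centre, at rest and let go (x of offcut1 in the frame of crate between -0.108 and 0.108 m and y of offcut1 in the frame of crate between -0.088 and 0.088 m and z of each of offcut1, offcut2, offcut3 in the frame of crate below 0.085 m and linear speed of each of offcut1, offcut2, offcut3 below 0.03 m/s and x of offcut2 in the frame of crate between -0.108 and 0.108 m and y of offcut2 in the frame of crate between -0.088 and 0.088 m and x of offcut3 in the frame of crate between -0.108 and 0.108 m and y of offcut3 in the frame of crate between -0.088 and 0.088 m and horizontal distance between tray and board below 0.045 m and angle between tray's own z axis and vertical below 0.05 rad and z of tray in the frame of board below 0.012 m and linear speed of tray below 0.02 m/s and contact force between the fingers and tray below 0.2 N); the robot touches nothing.
It fails at once if the bottle is moved by more than 30 mm or knocked over (distance of bottle from where it was at the start of the episode above 0.03 m or angle between bottle's own z axis and vertical above 0.5 rad).
It fails at once if the jar is moved by more than 30 mm or knocked over (distance of jar from where it was at the start of the episode above 0.03 m or angle between jar's own z axis and vertical above 0.5 rad).
It fails at once if the mallet is moved by more than 30 mm (distance of mallet from where it was at the start of the episode above 0.03 m).
It fails at once if the brush is moved by more than 30 mm (distance of brush from where it was at the start of the episode above 0.03 m).
It also fails if it takes over 67 s, if anything falls off the work surface, if the arm or the gripper's body presses on something with over 40 N, if the wrist force passes 120 N, or if a joint passes its speed limit or range.

## Working session

There is one attempt and no reset: what is moved stays moved. The work goes in short steps, Python scripts to look and compute and a shell command to move; the robot and the scene stay as the last step left them, time stands still between calls to the robot, and variables do not carry over. Pictures are saved under pics/ and viewed, at most 10 in all, crops included, and the job is handed in when it is done.

```bash
ls; mkdir -p pics; cat > h.py <<'E'
import numpy as np, cv2
from workcell import read_state, grab_frame, sign_off, tcp_to_grasp
def cam(n):
    f=grab_frame(n); R,_=cv2.Rodrigues(np.array(f['rvec'],float)); f['R']=R; f['t']=np.array(f['tvec'],float).ravel(); f['C']=-R.T@f['t']; return f
def cloud(f):
    z=f['range_z']; v,u=np.mgrid[:z.shape[0],:z.shape[1]]; K=f['K']
    P=np.stack([(u-K[0][2])/K[0][0]*z,(v-K[1][2])/K[1][1]*z,z],-1)
    W=(P-f['t'])@f['R']; W[z<=0]=np.nan; return W
def ray(f,u,v,h):
    d=f['R'].T@np.array([(u-f['K'][0][2])/f['K'][0][0],(v-f['K'][1][2])/f['K'][1][1],1.]); return f['C']+d*(h-f['C'][2])/d[2]
def proj(f,p):
    return cv2.projectPoints(np.array([p],float),f['rvec'],f['tvec'],np.array(f['K']),None)[0].ravel()
E
python3 - <<'E'
from h import *
s=read_state(); print(s, tcp_to_grasp)
for n in ['scene','top']:
    f=cam(n); cv2.imwrite(f'pics/{n}0.png',f['img']); np.savez(f'{n}0.npz',**f); print(n,f['C'],f['R'][2])
E
```

```text
pics
{'time_s': 0.0, 'joint_pos': array([ 1.04169101e+00,  5.28269577e-02,  1.40176711e+00,  4.18889155e-05,
        1.68862169e+00, -7.02809244e-02]), 'qvel': array([ 0.00048254, -0.00014514, -0.00119496, -0.00143635, -0.00033548,
        0.00047329]), 'joint_torque': array([ 7.15853985e-04, -3.81654525e+01, -3.60193670e+01, -6.69464066e-05,
        6.07046590e-03,  1.27468095e-06]), 'ee_pos': array([0.23231779, 0.47044442, 0.23045618]), 'tcp_rot': array([-3.13997648e+00, -1.55483035e-04,  2.68277303e+00]), 'ft_force': array([-0.75383246,  0.38486169, -0.46304979]), 'wrist_torque': array([ 0.00683671,  0.01438181, -0.05472411]), 'grasp_force': 0.0, 'gripper_width': 0.0856880304884834} 0.0187
scene [ 1.45909797 -0.01037297  0.92789334] [-0.75093837 -0.00442826 -0.66035745]
top [ 0.28792219 -0.01056299  1.34524307] [ 0.16303851 -0.00236187 -0.98661688]
```

View pics/top0.png

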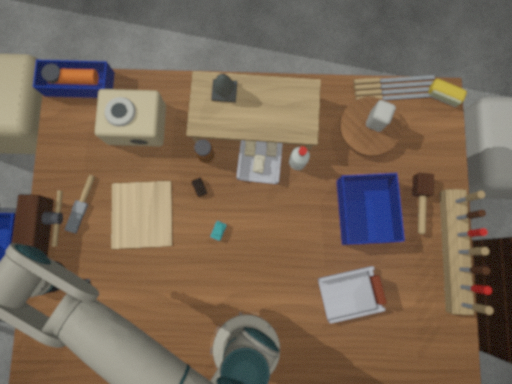

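View pics/scene0.png

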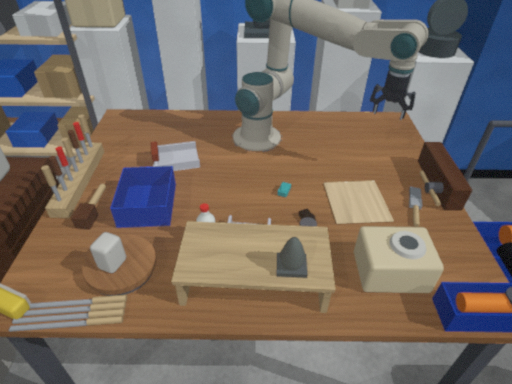

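The top view shows the loaded tray at (260,163), under the shelf front edge. The jar is at (203,149), the bottle at (299,157), the crate at (370,209) and the board at (142,214). Decoys are the empty tray at (352,295), the black block at (199,187) and the turquoise block at (217,231). The target is the tray at the shelf, which is the leftmost one.

```bash
cat > m.py <<'E'
from h import *
f=dict(np.load('top0.npz')); W=cloud(f); g=dict(np.load('scene0.npz')); G=cloud(g)
X,Y,Z=W[...,0],W[...,1],W[...,2]
def box(n,m,h=None):
    m=m.astype(np.uint8); k,l,st,c=cv2.connectedComponentsWithStats(m); i=1+np.argmax(st[1:,4]); m=l==i
    P=W[m]; z=np.nanmedian(P[:,2]) if h is None else h
    cs,_=cv2.findContours(m.astype(np.uint8),0,2); c=max(cs,key=len).reshape(-1,2)
    q=np.array([ray(f,u,v,z)[:2] for u,v in c],np.float32); r=cv2.minAreaRect(q)
    print(n,m.sum(),'z',np.nanpercentile(P[:,2],[5,50,95]).round(3),'c',np.round(r[0],3),'s',np.round(r[1],3),'a',round(r[2],1)); return m
v,u=np.mgrid[:384,:512]
H=cv2.cvtColor(f['img'],cv2.COLOR_BGR2HSV); h,s,b=[H[...,i].astype(int) for i in range(3)]
win=lambda a,c,d,e:(u>a)&(u<c)&(v>d)&(v<e)
box('crate',win(325,415,160,255)&(h>105)&(h<130)&(s>120))
box('craterim',win(325,415,160,255)&(Z>.08))
box('board',win(105,178,172,255)&(Z>.003)&(b>150))
box('shelf',win(180,330,60,150)&(Z>.1)&(Z<.13))
box('tray grey',win(230,288,138,190)&(s<60)&(b>100))
box('traywalls',win(230,288,138,190)&(Z>.025)&(Z<.05)&(s<60))
box('bottle',win(286,314,140,176)&(Z>.02)&(Z<.2))
box('bottletop',win(286,314,140,176)&(Z>.12))
box('jar',win(190,216,135,162)&(Z>.08))
box('black',win(188,210,174,200)&(b<70))
box('turq',win(205,232,218,245)&(s>100)&(h>75)&(h<100))
box('decoytray',win(315,390,260,325)&(Z>.003))
box('turntable',win(335,402,90,155)&(Z>.03))
box('stone',win(90,170,85,150)&(Z>.1))
print((Z[195:215:9,255:300:20]).round(4))
cv2.imwrite('pics/crop.png',cv2.resize(f['img'][125:245,170:330],None,fx=4,fy=4,interpolation=2))
E
python3 m.py
```

```text
crate 4075 z [0.    0.006 0.088] c [ 0.464 -0.404] s [0.231 0.206] a 4.4
craterim 495 z [0.082 0.088 0.092] c [ 0.454 -0.386] s [0.22  0.182] a 4.3
board 2961 z [0.003 0.006 0.01 ] c [0.424 0.368] s [0.223 0.201] a 4.8
shelf 7958 z [0.113 0.117 0.121] c [ 0.767 -0.002] s [0.419 0.224] a 87.5
tray grey 1768 z [-0.001  0.007  0.037] c [ 0.618 -0.026] s [0.151 0.149] a 85.3
traywalls 284 z [0.026 0.031 0.036] c [ 0.629 -0.008] s [0.121 0.056] a 27.6
bottle 459 z [0.032 0.105 0.149] c [ 0.617 -0.156] s [0.092 0.084] a 1.6
bottletop 73 z [0.123 0.148 0.153] c [ 0.617 -0.156] s [0.029 0.025] a 0.4
jar 224 z [0.092 0.099 0.103] c [0.633 0.16 ] s [0.053 0.052] a 2.5
black 150 z [0.019 0.026 0.032] c [0.518 0.173] s [0.056 0.031] a 25.5
turq 147 z [0.02  0.026 0.032] c [0.374 0.105] s [0.03  0.052] a 68.8
decoytray 2113 z [0.003 0.007 0.075] c [ 0.181 -0.34 ] s [0.151 0.21 ] a 15.1
turntable 2857 z [0.038 0.044 0.142] c [ 0.744 -0.401] s [0.202 0.209] a 1.5
stone 2944 z [0.111 0.119 0.134] c [0.735 0.403] s [0.201 0.161] a 89.7
[[ 0.0002 -0.0077  0.0015]
 [-0.0012 -0.0015  0.0025]
 [ 0.0022 -0.0038 -0.0011]]
```

View pics/crop.png

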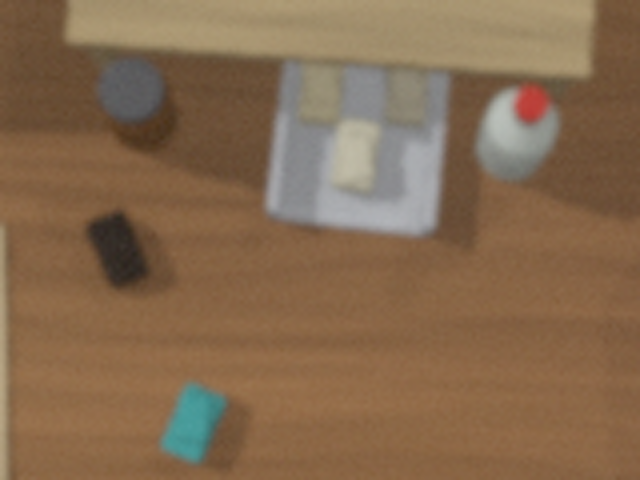

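Crop (4x, offset 170,125): the tray's front corners are at full-image pixels (237,179) and (279,183), and its side walls run up under the shelf. The front offcut ends about 35 mm behind the mouth. The left wall has free space beside it; on the right the bottle is close.

```bash
python3 - <<'E'
from h import *
from scipy.spatial.transform import Rotation as Ro
f=dict(np.load('top0.npz'))
c=lambda x,y:(170+x/4-.4,125+y/4-.4)
for n,p,h in [('FLtop',(268,213),.036),('FRtop',(440,228),.036),('FLbot',(270,217),.003),('FRbot',(437,235),.003),('BL',(288,62),.036),('BR',(449,72),.036),('shelfL',(68,42),.118),('shelfR',(590,76),.118)]:
    print(n,ray(f,*c(*p),h).round(4))
W=cloud(f);Z=W[...,2]
for r in (150,160,170,176):
    print(r,[(round(a,3),round(z*1000)) for a,z in zip(W[r,234:288,1],Z[r,234:288])][::1][:10], W[r,260,0].round(3))
print(Ro.from_euler('xyz',read_state()['tcp_rot']).as_matrix().round(3))
E
```

```text
FLtop [0.5509 0.0486 0.036 ]
FRtop [ 0.5419 -0.0954  0.036 ]
FLbot [0.554  0.0482 0.003 ]
FRbot [ 0.5421 -0.0951  0.003 ]
BL [0.682  0.0359 0.036 ]
BR [ 0.6769 -0.101   0.036 ]
shelfL [0.6691 0.2087 0.118 ]
shelfR [ 0.6523 -0.2077  0.118 ]
150 [(np.float64(0.063), -2), (np.float64(0.059), 2), (np.float64(0.056), -3), (np.float64(0.052), -2), (np.float64(0.049), -1), (np.float64(0.045), 1), (np.float64(0.04), 35), (np.float64(0.037), 38), (np.float64(0.034), 11), (np.float64(0.031), 1)] 0.659
160 [(np.float64(0.061), -2), (np.float64(0.058), -1), (np.float64(0.055), -5), (np.float64(0.051), -4), (np.float64(0.047), -1), (np.float64(0.043), 33), (np.float64(0.039), 34), (np.float64(0.037), 6), (np.float64(0.033), 7), (np.float64(0.03), 2)] 0.615
170 [(np.float64(0.06), 1), (np.float64(0.057), 0), (np.float64(0.053), -4), (np.float64(0.048), 35), (np.float64(0.045), 35), (np.float64(0.041), 38), (np.float64(0.039), 6), (np.float64(0.036), 2), (np.float64(0.032), 7), (np.float64(0.029), 3)] 0.581
176 [(np.float64(0.059), -2), (np.float64(0.056), -3), (np.float64(0.052), 2), (np.float64(0.048), 32), (np.float64(0.044), 35), (np.float64(0.042), 8), (np.float64(0.039), 5), (np.float64(0.035), 3), (np.float64(0.032), 1), (np.float64(0.028), 0)] 0.565
[[-0.897  0.443 -0.001]
 [ 0.443  0.897 -0.001]
 [ 0.    -0.001 -1.   ]]
```

```bash
cat >> h.py <<'E'
def plan(x,y,z,yaw=None):
    s=read_state(); p=np.array(s['ee_pos']); a=np.degrees(s['tcp_rot'][2]); yaw=a if yaw is None else yaw
    c,d=np.cos(np.radians(yaw)),np.sin(np.radians(yaw)); w=np.array([x,y,z])-p
    print('pos',p.round(4),'rot',np.degrees(s['tcp_rot']).round(2),'turn',round(-((yaw-a+180)%360-180),2),'shift cm',np.round([100*(c*w[0]+d*w[1]),100*(d*w[0]-c*w[1]),-100*w[2]],2),'w',round(s['gripper_width'],4),'g',round(s['grasp_force'],2),'ft',np.round(s['ft_force'],1),'t',round(s['time_s'],2))
E
python3 -m creep '[[[0,0,0,-7.4,0.55],[0,0,0,-7.4,0.55],[0,0,0,-7.5,0.55],[-3.06,-3.35,0.25,0,0.55],[-3.06,-3.35,0.25,0,0.55],[-3.06,-3.35,0.25,0,0.55],[-3.06,-3.35,0.25,0,0.55],[-3.06,-3.35,0.25,0,0.55],[-3.06,-3.35,0.25,0,0.55],[-3.06,-3.35,0.25,0,0.55],[-3.06,-3.35,0.25,0,0.55],[-3.06,-3.35,0.25,0,0.55],[-3.06,-3.35,0.25,0,0.55],[-3.06,-3.35,0.25,0,0.55],[-3.06,-3.35,0.25,0,0.55],[0,0,0,0,0.55]]]'
python3 - <<'E'
from h import *
plan(.570,.0435,.2,176)
f=cam('wrist'); cv2.imwrite('pics/w1.png',f['img']); np.savez('w1.npz',**f)
E
```

```text
time_s: 2.1
ee_pos: [0.5715, 0.0418, 0.1998]
tcp_rot: [-3.141, -0.002, 3.068]
ft_force: [-0.6, 0.6, -0.7]
gripper_width: 0.0474
grasp_force: 0.0
pos [0.5715 0.0418 0.1998] rot [-1.7997e+02 -1.2000e-01  1.7581e+02] turn -0.19 shift cm [ 0.16  0.16 -0.02] w 0.0474 g 0.0 ft [-0.6  0.6 -0.7] t 2.1
```

View pics/w1.png

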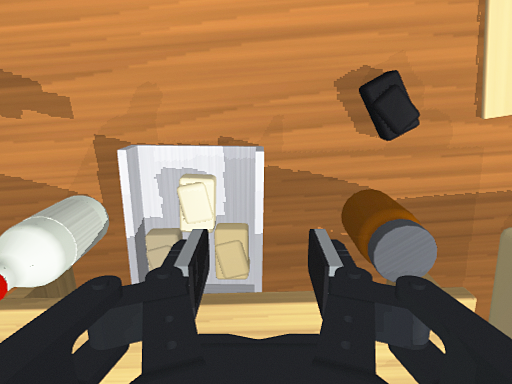

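The wrist view has the robot at image top. The tray's left wall runs at columns 254–265 from front edge row ~150, between the fingers (columns 208 and 310). The jar at (390,235) is clear.

```bash
python3 - <<'E'
from h import *
f=dict(np.load('w1.npz')); W=cloud(f); Z=W[...,2]
v,u=np.mgrid[:384,:512]
for n,a,b in [('L',245,275),('R',110,140)]:
    m=(u>a)&(u<b)&(v>140)&(v<240)&(Z>.033)&(Z<.045); P=W[m]
    print(n,m.sum(),'top z',np.median(P[:,2]).round(4),'x',P[:,0].min().round(4),P[:,0].max().round(4))
    xs=np.arange(.55,.66,.02)
    for x in xs:
        q=P[abs(P[:,0]-x)<.006]
        if len(q)>3: print(round(x,2),np.percentile(q[:,1],[3,50,97]).round(4),len(q))
print('floor z',np.nanmedian(Z[160:170,150:240]).round(4),'bench',np.nanmedian(Z[100:120,150:240]).round(4))
plan(.570,.0435,.016,176)
E
```

```text
L 709 top z 0.0364 x 0.5524 0.644
0.55 [0.0416 0.0446 0.0483] 33
0.57 [0.0402 0.0439 0.0474] 99
0.59 [0.0386 0.0421 0.0459] 92
0.61 [0.0362 0.0402 0.044 ] 92
0.63 [0.0346 0.0383 0.0422] 89
R 847 top z 0.0362 x 0.5416 0.6351
0.55 [-0.0908 -0.0864 -0.0826] 116
0.57 [-0.0927 -0.088  -0.0845] 114
0.59 [-0.0945 -0.0899 -0.0858] 112
0.61 [-0.0963 -0.0914 -0.0877] 103
0.63 [-0.0974 -0.093  -0.0893] 84
floor z 0.0053 bench 0.0002
pos [0.5709 0.0432 0.2002] rot [ 1.7999e+02 -1.1000e-01  1.7589e+02] turn -0.11 shift cm [ 0.09  0.02 18.42] w 0.0468 g 0.0 ft [-0.6  0.6 -0.3] t 2.15
```

```bash
python3 -m creep '[[[0,0,4,1,0.55],[0,0,4,0,0.55],[0,0,4,0,0.55],[0,0,4,0,0.55],[0,0,2,0,0.55],[0,0,1.1,0,0.55],[0,0,0,0,0.55],[0,0,0,0,0],[0,0,0,0,0],[0,0,0,0,0],[0,0,0,0,0],[0,0,0,0,0]]]' 70
python3 -c "
from h import *
plan(.43,.0435,.009,175)"
```

```text
time_s: 3.65
ee_pos: [0.5716, 0.0441, 0.0116]
tcp_rot: [3.141, 0.002, 3.054]
ft_force: [0.0, -0.2, 5.6]
gripper_width: 0.0065
grasp_force: 69.6
pos [0.5716 0.0441 0.0116] rot [1.7999e+02 1.2000e-01 1.7499e+02] turn -0.01 shift cm [14.1  -1.29  0.26] w 0.0065 g 69.59 ft [ 0.  -0.2  5.6] t 3.65
```

```bash
python3 -m creep '[[[0.3,0,-0.1,0,0],[0.6,-0.1,0,0,0],[0.9,-0.1,0,0,0],[0.9,-0.1,0,0,0],[0.9,-0.1,0,0,0],[0.9,-0.1,0,0,0],[0.9,-0.1,0,0,0],[0.9,-0.1,0,0,0],[0.9,-0.1,0,0,0],[0.9,-0.1,0,0,0],[0.9,-0.1,0,0,0],[0.9,-0.1,0,0,0],[0.9,-0.1,0,0,0],[0.9,-0.1,0,0,0],[0.9,-0.1,0,0,0],[0.9,-0.1,0,0,0],[0.6,0,0,0,0],[0.3,0,0,0,0],[0,0,0,0,0],[0,0,0.1,0,0]]]'
python3 -m creep '[[[0,0,0,0,0.3],[0,0,0,0,0.5],[0,0,0,0,0.5],[0,0,0,0,0.5],[0,0,-1,0,0.5],[0,0,-3,0,0.5],[0,0,-5,0,0.5],[0,0,-6,0,0.5],[0,0,-5,0,0.5],[0,0,0,0,0.5]]]'
python3 - <<'E'
from h import *
plan(.5,0,.2,0)
f=cam('top'); W=cloud(f); Z=W[...,2]
cv2.imwrite('pics/t1.png',cv2.resize(f['img'][90:250,170:330],None,fx=3.5,fy=3.5,interpolation=2)); np.savez('t1.npz',**f)
H=cv2.cvtColor(f['img'],cv2.COLOR_BGR2HSV); v,u=np.mgrid[:384,:512]
m=(u>225)&(u<300)&(v>138)&(v<215)&(Z>.06)&(Z<.085)&(H[...,1]>80)
P=W[m]; print(m.sum(), P.mean(0).round(4), np.percentile(P,[2,98],axis=0).round(3))
E
```

```text
time_s: 6.15
ee_pos: [0.4258, 0.0417, 0.0116]
tcp_rot: [-3.141, -0.001, 3.055]
ft_force: [-8.7, -0.6, 26.6]
gripper_width: 0.0066
grasp_force: 72.5
time_s: 7.4
ee_pos: [0.4278, 0.0418, 0.2156]
tcp_rot: [3.141, 0.009, 3.055]
ft_force: [0.7, -1.2, 0.3]
gripper_width: 0.0427
grasp_force: 0.0
pos [0.4278 0.0418 0.2156] rot [179.94   0.54 175.01] turn 175.01 shift cm [7.22 4.18 1.56] w 0.0427 g 0.0 ft [ 0.7 -1.2  0.3] t 7.4
192 [ 0.5678 -0.0382  0.0747] [[ 0.553 -0.077  0.068]
 [ 0.581  0.007  0.08 ]]
```

View pics/t1.png

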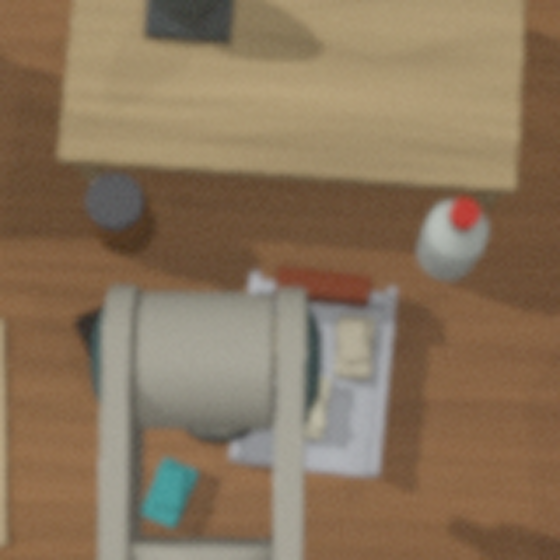

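The tray is out: its handle is at crop (322,285), well in front of the shelf, the offcuts are still in the back (the arm hides one), and the bottle, jar and turquoise block have not moved.

```bash
python3 -m creep '[[[0,0,0,10,0.75],[0,0,0,10,0.75],[0,0,0,10,0.75],[0,0,0,10,0.75],[0,0,0,10,0.75],[0,0,0,10,0.75],[0,0,0,10,0.75],[0,0,0,10,0.75],[0,0,0,10,0.75],[-1.6,3.6,0,0,0.75],[-1.6,3.6,0,0,0.75],[-1.6,3.6,0,0,0.75],[-1.6,3.7,0,0,0.75],[0,0,0,0,0.75]]]' 120
python3 - <<'E'
from h import *
print(read_state()['joint_pos'].round(2))
f=cam('wrist'); W=cloud(f); Z=W[...,2]; cv2.imwrite('pics/w2.png',f['img']); np.savez('w2.npz',**f)
m=(Z>.07)&(Z<.082)&(abs(W[...,0]-.568)<.04)&(abs(W[...,1]+.036)<.07)
P=W[m]; q=cv2.minAreaRect(P[:,:2].astype(np.float32)); print(m.sum(),np.median(P[:,2]).round(4),q)
H=cv2.cvtColor(f['img'],cv2.COLOR_BGR2HSV)
plan(q[0][0],q[0][1],.042,85)
E
```

```text
time_s: 9.2
ee_pos: [0.5653, -0.0357, 0.2071]
tcp_rot: [-3.136, -0.0, 1.482]
ft_force: [-0.3, 0.1, 0.1]
gripper_width: 0.0641
grasp_force: 0.0
[-0.13  0.18  1.31 -0.    1.66 -0.04]
2902 0.076 ((0.5691309571266174, -0.03562471270561218), (0.08930161595344543, 0.025990929454565048), 85.13577270507812)
pos [ 0.5645 -0.0349  0.2079] rot [-1.7975e+02 -2.0000e-02  8.4960e+01] turn -0.04 shift cm [-0.03  0.46 16.59] w 0.0641 g 0.0 ft [-0.1 -0.   1. ] t 9.25
```

View pics/w2.png

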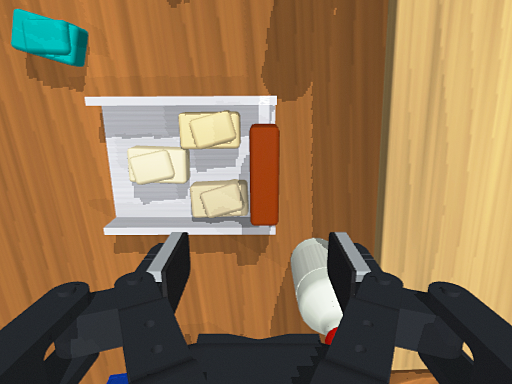

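Wrist view: the handle is a red block at columns 250–279, rows 124–225. All three offcuts are in the tray, and the bottle is off to the side of the gripper. Size and height match the handle (89x26 mm, top at 76 mm).

```bash
python3 -m creep '[[[0,0.45,2,0,0.75],[0,0,4,0,0.75],[0,0,4,0,0.75],[0,0,4,0,0.75],[0,0,2,0,0.75],[0,0,0.6,0,0.75],[0,0,0,0,0.75],[0,0,0,0,0],[0,0,0,0,0],[0,0,0,0,0],[0,0,0,0,0],[0,0,0,0,0]]]' 120
python3 -m creep '[[[0,0,-0.3,0,0],[0,0,-0.5,0,0],[0,0,-1,0,0],[0,0,-1,0,0],[0,0,0,0,0]]]' 
python3 - <<'E'
from h import *
plan(.5,-.035,.042,85)
f=cam('top');W=cloud(f);Z=W[...,2]; g=cam('scene');cv2.imwrite('pics/s2.png',g['img'][100:300,100:420]);
v,u=np.mgrid[:384,:512]
m=(u>230)&(u<300)&(W[...,0]>.40)&(W[...,0]<.53)&(Z>.02)&(abs(W[...,1]+.02)<.09)
P=W[m]; print(np.percentile(P[:,2],[5,25,50,75,95]).round(3))
A=P[(abs(P[:,1]-(-.02-.066))<.012)]; print(np.polyfit(A[:,0],A[:,2],1),len(A))
E
```

```text
time_s: 10.75
ee_pos: [0.57, -0.035, 0.0456]
tcp_rot: [3.14, -0.0, 1.484]
ft_force: [-2.3, -0.3, 5.3]
gripper_width: 0.0242
grasp_force: 118.4
time_s: 11.38
ee_pos: [0.5703, -0.0351, 0.0738]
tcp_rot: [3.139, 0.0, 1.484]
ft_force: [-0.5, 0.5, -5.4]
gripper_width: 0.0246
grasp_force: 118.2
pos [ 0.5703 -0.0351  0.0738] rot [179.85   0.    85.01] turn 0.01 shift cm [-0.6  -7.    3.18] w 0.0246 g 118.16 ft [-0.5  0.5 -5.4] t 11.38
[0.307 0.407 0.413 0.421 0.44 ]
[ 3.34433608 -1.27607161] 191
```

View pics/s2.png

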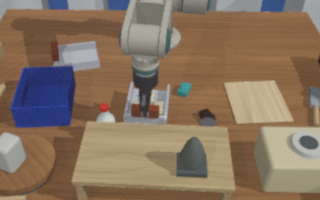

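The scene crop shows the tray held by its handle at (148,105), level, with the bottle at (104,115) untouched. Next: raise it, draw it back from the bottle, then turn it.

```bash
python3 -m creep '[[[0,0,-1,0,0],[0,0,-2,0,0],[0,0,-2,0,0],[0,0,-2,0,0],[0,0,-2,0,0],[0,0,-2,0,0],[0,0,-2,0,0],[0,0,-1,0,0],[0,-0.7,0,0,0],[0,-1.5,0,0,0],[0,-2,0,0,0],[0,-2,0,0,0],[0,-2,0,0,0],[0,-2,0,0,0],[0,-1.3,0,0,0],[0,-0.5,0,0,0],[0,0,0,0,0]]]'
python3 -m creep '[[[0,0,0,-4,0],[0,0,0,-8,0],[0,0,0,-9,0],[0,0,0,-9,0],[0,0,0,-9,0],[0,0,0,-9,0],[0,0,0,-9,0],[0,0,0,-9,0],[0,0,0,-9,0],[0,0,0,-9,0],[0,0,0,-8,0],[0,0,0,-5,0],[0,0,0,-2,0],[0,0,0,0,0]]]'
python3 - <<'E'
from h import *
plan(.440,-.207,.21,184.3)
f=cam('wrist'); W=cloud(f); Z=W[...,2]; cv2.imwrite('pics/w3.png',f['img']); np.savez('w3.npz',**f)
E
```

```text
time_s: 13.6
ee_pos: [0.4497, -0.0245, 0.2119]
tcp_rot: [-3.141, -0.0, 1.484]
ft_force: [-0.0, 0.6, -5.6]
gripper_width: 0.0242
grasp_force: 118.8
time_s: 15.35
ee_pos: [0.4499, -0.0245, 0.212]
tcp_rot: [3.141, -0.001, -3.073]
ft_force: [0.4, 0.6, -5.5]
gripper_width: 0.0241
grasp_force: 118.7
pos [ 0.4499 -0.0245  0.212 ] rot [ 1.7998e+02 -4.0000e-02 -1.7604e+02] turn -0.34 shift cm [  2.36 -18.12   0.2 ] w 0.0241 g 118.66 ft [ 0.4  0.6 -5.5] t 15.35
```

View pics/w3.png

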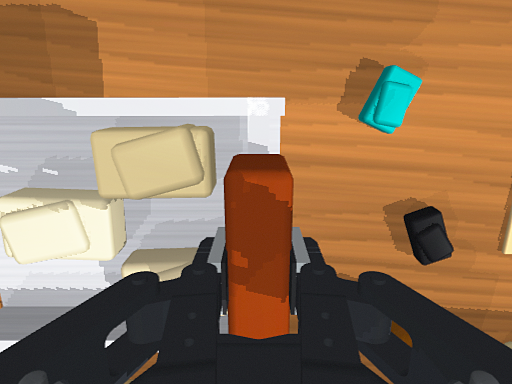

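The tray is level in the grip (handle at columns 225–292), with all three offcuts in it. Next: move over the crate.

```bash
python3 -m creep '[[[0.1,-0.8,0,-0.3,0],[0.2,-1.6,0,0,0],[0.26,-2,0,0,0],[0.26,-2,0,0,0],[0.26,-2,0,0,0],[0.26,-2,0,0,0],[0.26,-2,0,0,0],[0.26,-2,0,0,0],[0.26,-1.7,0,0,0],[0.2,-1.3,0,0,0],[0.1,-0.7,0,0,0],[0,0,0,0,0],[0,0,0,0,0]]]'
python3 -m creep '[[[0,0,0,0,0.31],[0,0,0,0,0.33],[0,0,0,0,0.33],[0,0,0,0,0.35],[0,0,0,0,0.35]]]'
python3 - <<'E'
from h import *
plan(.440,-.207,.21,184.3)
f=cam('wrist'); W=cloud(f); Z=W[...,2]; np.savez('w4.npz',**f)
# handle top: height vs tray x (y world)
m=(Z>.19)&(Z<.30)&(abs(W[...,1]+.207)<.03)&(W[...,0]<.438)&(W[...,0]>.39); H=cv2.cvtColor(f['img'],cv2.COLOR_BGR2HSV); m&=(H[...,1]>150)
P=W[m]; print(m.sum(),np.polyfit(P[:,1],P[:,2],1))
E
```

```text
time_s: 17.02
ee_pos: [0.4394, -0.2065, 0.2123]
tcp_rot: [3.141, 0.0, -3.066]
ft_force: [0.1, 0.7, -6.4]
gripper_width: 0.0243
grasp_force: 118.7
time_s: 17.65
ee_pos: [0.4394, -0.2069, 0.2124]
tcp_rot: [-3.142, 0.0, -3.066]
ft_force: [-0.2, 0.3, 0.5]
gripper_width: 0.0299
grasp_force: 0.0
pos [ 0.4394 -0.2069  0.2124] rot [-1.8000e+02  1.0000e-02 -1.7569e+02] turn 0.01 shift cm [-0.06 -0.02  0.24] w 0.0299 g 0.0 ft [-0.2  0.3  0.5] t 17.65
50 [-0.96342827  0.05802539]
```

```bash
python3 - <<'E'
from h import *
f=cam('wrist');g=cam('top'); 
cv2.imwrite('pics/x5.png',np.hstack([cv2.resize(f['img'],(400,300)),cv2.resize(g['img'][150:330,250:490],(400,300))]))
np.savez('w5.npz',**f);np.savez('t5.npz',**g)
E
```

```text
(no output)
```

View pics/x5.png

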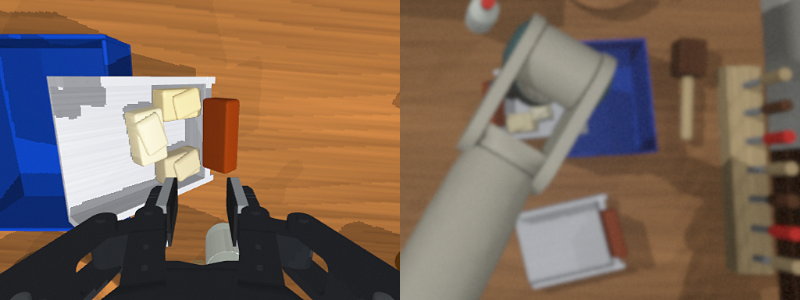

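The tray slipped from the loosened grip. It now leans with its mouth end on the crate's near rim and its handle end on the bench. All three offcuts are still in it, against the back wall (wrist view left half: handle at (220,135)). I'll measure it and take it again.

```bash
python3 - <<'E'
from h import *
f=dict(np.load('w5.npz')); W=cloud(f); Z=W[...,2]
H=cv2.cvtColor(f['img'],cv2.COLOR_BGR2HSV)
v,u=np.mgrid[:384,:512]
m=(u>255)&(u<308)&(v>120)&(v<225)&((H[...,0]<10)|(H[...,0]>170))&(H[...,1]>190)
m=cv2.erode(m.astype(np.uint8),np.ones((3,3)))>0
P=W[m]; print(m.sum(),np.percentile(P,[2,50,98],axis=0).round(4))
for a,b in [(.02,.1)]:
  for y in np.arange(-.2,-.06,.01):
    q=P[abs(P[:,1]-y)<.005]
    if len(q)>5: print(round(y,3),np.median(q[:,2]).round(4),np.percentile(q[:,0],[2,98]).round(3),len(q))
# tray side wall profile (far from gripper) and floor
w=(u>60)&(u<275)&(v>95)&(v<110)&(H[...,1]<60); Q=W[w]; Q=Q[np.isfinite(Q[:,0])]; A=np.c_[Q[:,:2],np.ones(len(Q))]; print('wall',len(Q),np.percentile(Q,[2,50,98],axis=0).round(3)); print(np.linalg.lstsq(A,Q[:,2],rcond=None)[0])
w=(u>75)&(u<150)&(v>160)&(v<250)&(H[...,1]<60); Q=W[w]; Q=Q[np.isfinite(Q[:,0])]; A=np.c_[Q[:,:2],np.ones(len(Q))]; print('floor',len(Q),np.percentile(Q,[2,50,98],axis=0).round(3)); print(np.linalg.lstsq(A,Q[:,2],rcond=None)[0])
E
```

```text
22 [[ 0.3989 -0.2022  0.0483]
 [ 0.4097 -0.1954  0.0547]
 [ 0.4585 -0.1872  0.061 ]]
-0.2 0.054 [0.399 0.433] 12
-0.19 0.0564 [0.407 0.449] 9
wall 2551 [[ 0.373 -0.336  0.025]
 [ 0.38  -0.277  0.113]
 [ 0.386 -0.2    0.155]]
[-1.55124417 -1.10297805  0.39353854]
floor 6374 [[ 0.426 -0.334  0.096]
 [ 0.459 -0.317  0.117]
 [ 0.498 -0.297  0.135]]
[ 0.07251654 -1.05959225 -0.25195449]
```

```bash
python3 - <<'E'
from h import *
f=dict(np.load('w5.npz')); W=cloud(f); Z=W[...,2]
H=cv2.cvtColor(f['img'],cv2.COLOR_BGR2HSV); v,u=np.mgrid[:384,:512]
n=np.array([-.0725,1.0596,1]); d=(W@n+.25195)/np.linalg.norm(n)
m=(d>.026)&(d<.037)&(v<300)&(u<300)&(H[...,1]<70)
P=W[m]
for y in np.arange(-.34,-.19,.015):
    for s,k in (('near',P[:,0]<.42),('far',P[:,0]>.46)):
        q=P[k&(abs(P[:,1]-y)<.006)]
        if len(q)>5: print(s,round(y,3),'x',np.percentile(q[:,0],[3,50,97]).round(4),'z',np.median(q[:,2]).round(4),len(q))
h=(v>110)&(v<230)&(u>240)&(u<310)&((H[...,0]<10)|(H[...,0]>170))&(H[...,1]>150); Q=W[h]; Q=Q[np.isfinite(Q[:,0])]; Q=Q[Q[:,2]>.02]
print('handle',len(Q),np.percentile(Q,[2,50,98],axis=0).round(3))
plan(.38,-.285,.16,94.3)
print(read_state()['joint_pos'].round(2))
E
```

```text
near -0.325 x [0.3801 0.384  0.387 ] z 0.1534 12
near -0.31 x [0.3786 0.3825 0.3865] z 0.1497 398
near -0.295 x [0.3776 0.3814 0.3854] z 0.1336 330
near -0.28 x [0.3765 0.3803 0.3843] z 0.1174 265
far -0.28 x [0.5082 0.5108 0.5163] z 0.1258 232
near -0.265 x [0.3756 0.3805 0.4195] z 0.0996 273
far -0.265 x [0.5074 0.5082 0.512 ] z 0.1112 91
near -0.25 x [0.3745 0.3792 0.4187] z 0.0859 219
near -0.235 x [0.3738 0.3998 0.417 ] z 0.0662 421
far -0.235 x [0.4718 0.481  0.5091] z 0.0682 139
near -0.22 x [0.373  0.3975 0.4126] z 0.052 456
far -0.22 x [0.4664 0.4846 0.5112] z 0.0583 499
near -0.205 x [0.3726 0.3831 0.397 ] z 0.0354 268
far -0.205 x [0.467  0.494  0.5107] z 0.0448 225
near -0.19 x [0.3717 0.3741 0.3781] z 0.0253 12
far -0.19 x [0.4926 0.5033 0.51  ] z 0.0321 117
handle 1572 [[ 0.395 -0.205  0.044]
 [ 0.43  -0.188  0.057]
 [ 0.482 -0.162  0.069]]
pos [ 0.4394 -0.2069  0.2123] rot [ 180.      0.   -175.69] turn 90.01 shift cm [-7.34 -6.5   5.23] w 0.0299 g 0.0 ft [-0.6 -0.   1. ] t 17.8
[-0.52 -0.05  1.54  0.    1.65 -2.16]
```

```bash
python3 -m creep '[[[0,0,0,10,0.5],[0,0,0,10,0.5],[0,0,0,10,0.5],[0,0,0,10,0.5],[0,0,0,10,0.5],[0,0,0,10,0.5],[0,0,0,10,0.5],[0,0,0,10,0.5],[0,0,0,10,0.5],[-2.5,-2.1,0,0,0.5],[-2.5,-2.1,0,0,0.5],[-2.6,-2.2,0,0,0.5],[0,0,2,0,0.5],[0,0,0,0,0.5],[0,0,0,0,0.5]]]' 70
python3 - <<'E'
from h import *
plan(.381,-.288,.102,94.3)
f=cam('wrist'); W=cloud(f); Z=W[...,2]
n=np.array([-.0725,1.0596,1]); d=(W@n+.25195)/np.linalg.norm(n)
H=cv2.cvtColor(f['img'],cv2.COLOR_BGR2HSV)
P=W[(d>.026)&(d<.037)&(H[...,1]<70)&(W[...,0]<.42)&(W[...,0]>.36)]
for y in (-.31,-.295,-.28):
    q=P[abs(P[:,1]-y)<.005]; print(y,len(q),np.percentile(q[:,0],[3,50,97]).round(4) if len(q)>3 else '', np.median(q[:,2]).round(4))
E
```

```text
time_s: 19.68
ee_pos: [0.3816, -0.2874, 0.1929]
tcp_rot: [3.141, 0.0, 1.647]
ft_force: [0.0, 0.8, 0.2]
gripper_width: 0.0427
grasp_force: 0.0
pos [ 0.3816 -0.2874  0.1929] rot [1.7997e+02 2.0000e-02 9.4340e+01] turn 0.04 shift cm [-0.06 -0.06  9.09] w 0.0427 g 0.0 ft [0.  0.8 0.2] t 19.68
-0.31 289 [0.3786 0.3824 0.3863] 0.1492
-0.295 240 [0.3779 0.3817 0.3855] 0.133
-0.28 212 [0.3766 0.3806 0.3846] 0.1167
```

```bash
python3 -m creep '[[[0,0,3,0,0.5],[0,0,3,0,0.5],[0,0,2,0,0.5],[0,0,1.1,0,0.5],[0,0,0,0,0.5],[0,0,0,0,0],[0,0,0,0,0],[0,0,0,0,0],[0,0,0,0,0],[0,0,0,0,0]]]' 40
python3 -m creep '[[[0,0,-0.3,0,0],[0.4,0,-0.7,0,0],[1,0,-0.5,0,0],[1,0,0,0,0],[1,0,0,0,0],[1,0,0,0,0],[1,0,0,0,0],[1,0,0,0,0],[1,0,0,0,0],[0.6,0,0,0,0],[0,0,0,0,0]]]'
python3 - <<'E'
from h import *
plan(.381,-.208,.102,94.3)
f=cam('wrist'); g=cam('top')
cv2.imwrite('pics/x6.png',np.hstack([cv2.resize(f['img'],(400,300)),cv2.resize(g['img'][150:330,250:490],(400,300))]))
E
```

```text
time_s: 20.98
ee_pos: [0.3817, -0.288, 0.1021]
tcp_rot: [3.14, 0.001, 1.646]
ft_force: [1.2, -1.4, 5.6]
gripper_width: 0.0071
grasp_force: 41.5
time_s: 22.35
ee_pos: [0.3753, -0.2074, 0.1163]
tcp_rot: [3.141, 0.0, 1.647]
ft_force: [-0.0, -0.2, -5.9]
gripper_width: 0.007
grasp_force: 40.3
pos [ 0.3753 -0.2074  0.1163] rot [1.7999e+02 1.0000e-02 9.4340e+01] turn 0.04 shift cm [-0.1   0.56  1.43] w 0.007 g 40.31 ft [-0.  -0.2 -5.9] t 22.35
```

View pics/x6.png

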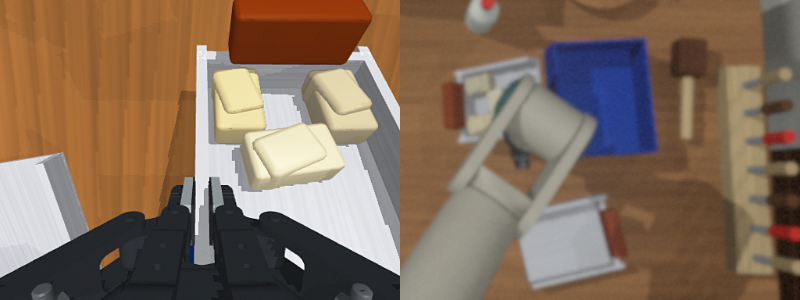

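The offcuts are still in the tray, which is clear of the crate and held by its near wall. Now lower it onto the bench.

```bash
python3 -m creep '[[[0,0,1,0,0],[0,0,1.5,0,0],[0,0,1.5,0,0],[0,0,1.5,0,0],[0,0,1,0,0],[0,0,1,0,0],[0,0,1,0,0],[0,0,0.7,0,0],[0,0,0,0,0]]]' 25
python3 - <<'E'
from h import *
plan(.381,-.208,.012,94.3)
f=cam('wrist'); W=cloud(f)
H=cv2.cvtColor(f['img'],cv2.COLOR_BGR2HSV); v,u=np.mgrid[:384,:512]
w=(u>275)&(u<420)&(v>215)&(v<330)&(H[...,1]<50); Q=W[w]; Q=Q[np.isfinite(Q[:,0])]; A=np.c_[Q[:,:2],np.ones(len(Q))]; print('floor',len(Q),np.percentile(Q,[2,50,98],axis=0).round(3)); print(np.linalg.lstsq(A,Q[:,2],rcond=None)[0])
E
```

```text
time_s: 23.58
ee_pos: [0.3749, -0.2071, 0.0235]
tcp_rot: [-3.141, -0.002, 1.646]
ft_force: [1.9, 0.3, -1.8]
gripper_width: 0.0069
grasp_force: 36.4
pos [ 0.3749 -0.2071  0.0235] rot [-1.7994e+02 -9.0000e-02  9.4320e+01] turn 0.02 shift cm [-0.13  0.61  1.15] w 0.0069 g 36.42 ft [ 1.9  0.3 -1.8] t 23.57
floor 14992 [[ 0.38  -0.23   0.013]
 [ 0.407 -0.198  0.016]
 [ 0.457 -0.188  0.101]]
[-0.53206147  1.34547808  0.53780274]
```

```bash
python3 -m creep '[[[0,0,0.5,0,0],[0,0,0.4,0,0],[0,0,0,0,0],[0,0,0,0,0.4],[0,0,0,0,0.5],[0,0,0,0,0.5],[0,0,-1,0,0.5],[0,0,-4,0,0.5],[0,0,-5,0,0.5],[0,0,-5,0,0.5],[0,0,-4,0,0.6]]]' 25
python3 -m creep '[[[0,0,0,-10,0.75],[0,0,0,-10,0.75],[0,0,0,-10,0.75],[0,0,0,-10,0.75],[0,0,0,-10,0.75],[0,0,0,-10,0.75],[0,0,0,-10,0.75],[0,0,0,-10,0.75],[0,0,0,-10,0.75],[-2.2,4,0,0,0.75],[-2.2,4,0,0,0.75],[-2.3,3.9,0,0,0.75],[0,0,0,0,0.75],[0,0,0,0,0.75]]]' 120
python3 - <<'E'
from h import *
f=cam('wrist'); W=cloud(f); Z=W[...,2]; cv2.imwrite('pics/w7.png',f['img'])
m=(Z>.07)&(Z<.084)&(abs(W[...,0]-.433)<.07)&(abs(W[...,1]+.083)<.05)
P=W[m]; q=cv2.minAreaRect(P[:,:2].astype(np.float32)); print(m.sum(),np.median(P[:,2]).round(4),q,np.linalg.lstsq(np.c_[P[:,:2],np.ones(len(P))],P[:,2],rcond=None)[0])
plan(q[0][0],q[0][1],.0456,184)
E
```

```text
time_s: 25.0
ee_pos: [0.3753, -0.2077, 0.2084]
tcp_rot: [3.139, 0.002, 1.646]
ft_force: [0.0, 0.6, -0.7]
gripper_width: 0.051
grasp_force: 0.0
time_s: 26.75
ee_pos: [0.433, -0.0842, 0.2057]
tcp_rot: [-3.141, 0.0, -3.066]
ft_force: [-0.7, -0.8, -0.9]
gripper_width: 0.0641
grasp_force: 0.0
2915 0.0762 ((0.4315863847732544, -0.0853172093629837), (0.08886074274778366, 0.025998182594776154), 4.191512107849121) [ 0.0038609  -0.00055188  0.07428508]
pos [ 0.4329 -0.0846  0.2056] rot [-1.7998e+02  2.0000e-02 -1.7573e+02] turn 0.27 shift cm [ 0.13 -0.06 16.  ] w 0.0638 g 0.0 ft [-0.2 -0.8  0.2] t 26.8
```

View pics/w7.png

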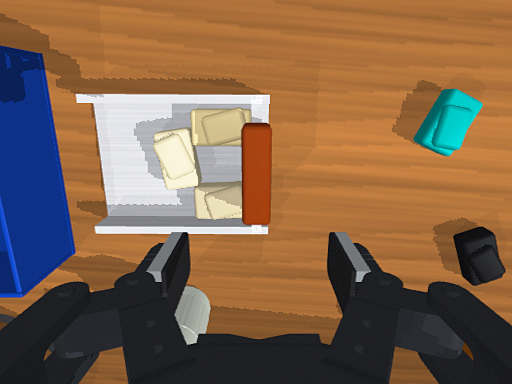

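The tray stands flat on the bench with all three offcuts in it. The handle is at (257,174) px, 76 mm high, at (0.432, -0.085) m. This time I'll grip a bit higher on the handle and tip by lowering the grip force rather than opening, with the rim close below as a stop.

```bash
python3 -m creep '[[[0.13,-0.06,3,0,0.75],[0,0,4,0,0.75],[0,0,4,0,0.75],[0,0,3,0,0.75],[0,0,1.2,0,0.75],[0,0,0,0,0.75],[0,0,0,0,0],[0,0,0,0,0],[0,0,0,0,0],[0,0,0,0,0],[0,0,0,0,0]]]' 120
python3 -c "
from h import *
plan(.436,-.220,.19,184.3)"
```

```text
time_s: 28.18
ee_pos: [0.4328, -0.0852, 0.055]
tcp_rot: [-3.14, 0.003, -3.066]
ft_force: [-1.4, -1.1, 6.9]
gripper_width: 0.0237
grasp_force: 119.0
pos [ 0.4328 -0.0852  0.055 ] rot [-1.7992e+02  1.4000e-01 -1.7569e+02] turn 0.01 shift cm [  0.69 -13.47 -13.5 ] w 0.0237 g 118.95 ft [-1.4 -1.1  6.9] t 28.18
```

```bash
python3 -m creep '[[[0,0,-0.8,0,0],[0,0,-1.8,0,0],[0,0,-2,0,0],[0,0,-2,0,0],[0,0,-2,0,0],[0,0,-2,0,0],[0,0,-2,0,0],[0,0,-1,0,0],[0.1,-0.8,0,0,0],[0.1,-1.6,0,0,0],[0.1,-2,0,0,0],[0.1,-2,0,0,0],[0.1,-2,0,0,0],[0.1,-2,0,0,0],[0.1,-1.5,0,0,0],[0,-1,0,0,0],[0,-0.6,0,0,0],[0,0,0,0,0],[0,0,0,0,0]]]'
python3 -m creep '[[[0,0,0,0,0],[0,0,0,0,0]]]' 70
python3 -m creep '[[[0,0,0,0,0],[0,0,0,0,0]]]' 45
python3 -c "
from h import *
plan(.436,-.220,.191,184.3)"
```

```text
time_s: 30.55
ee_pos: [0.4351, -0.2194, 0.1893]
tcp_rot: [3.141, 0.0, -3.066]
ft_force: [0.8, -1.1, -5.9]
gripper_width: 0.0238
grasp_force: 118.5
time_s: 30.8
ee_pos: [0.4351, -0.2196, 0.1894]
tcp_rot: [-3.142, 0.0, -3.066]
ft_force: [0.3, -1.0, -5.9]
gripper_width: 0.0236
grasp_force: 118.5
time_s: 31.05
ee_pos: [0.435, -0.2198, 0.1893]
tcp_rot: [3.142, 0.0, -3.066]
ft_force: [0.2, -0.1, -5.7]
gripper_width: 0.0237
grasp_force: 118.5
pos [ 0.435  -0.2198  0.1893] rot [ 180.      0.   -175.68] turn 0.02 shift cm [-0.1  -0.03 -0.17] w 0.0237 g 118.54 ft [ 0.2 -0.1 -5.7] t 31.05
```

```bash
python3 -m creep '[[[0,0,0,0,0.03],[0,0,0,0,0.03]]]' 60
python3 -m creep '[[[0,0,0,0,0.05],[0,0,0,0,0.05]]]' 45
python3 -m creep '[[[0,0,0,0,0.08],[0,0,0,0,0.08]]]' 35
```

```text
time_s: 31.3
ee_pos: [0.435, -0.2198, 0.1893]
tcp_rot: [3.141, 0.0, -3.066]
ft_force: [-0.1, -0.0, -5.8]
gripper_width: 0.0236
grasp_force: 118.5
time_s: 31.55
ee_pos: [0.435, -0.2198, 0.1893]
tcp_rot: [3.142, 0.0, -3.066]
ft_force: [-0.6, -0.8, -5.9]
gripper_width: 0.0236
grasp_force: 118.5
time_s: 31.8
ee_pos: [0.435, -0.2198, 0.1893]
tcp_rot: [3.141, 0.0, -3.066]
ft_force: [-0.1, 0.5, -5.8]
gripper_width: 0.0235
grasp_force: 118.5
```

```bash
python3 -m creep '[[[0,0,0,0,0.27]]]' 20
python3 -m creep '[[[0,0,0,0,0.28],[0,0,0,0,0.28]]]' 20
python3 -m creep '[[[0,0,0,0,0.285],[0,0,0,0,0.285]]]' 20
```

```text
time_s: 31.92
ee_pos: [0.435, -0.2198, 0.1893]
tcp_rot: [3.142, 0.0, -3.066]
ft_force: [0.7, -0.0, -5.6]
gripper_width: 0.0237
grasp_force: 118.5
time_s: 32.17
ee_pos: [0.435, -0.2198, 0.1893]
tcp_rot: [3.142, 0.0, -3.066]
ft_force: [0.0, -0.2, -6.2]
gripper_width: 0.0242
grasp_force: 85.5
time_s: 32.42
ee_pos: [0.435, -0.2198, 0.1893]
tcp_rot: [3.142, 0.0, -3.066]
ft_force: [1.1, -0.7, -4.4]
gripper_width: 0.0245
grasp_force: 68.2
```

```bash
python3 -m creep '[[[0,0,0,0,0.29],[0,0,0,0,0.29]]]' 20
python3 -m creep '[[[0,0,0,0,0.294],[0,0,0,0,0.294]]]' 20
python3 -m creep '[[[0,0,0,0,0.297],[0,0,0,0,0.297]]]' 20
python3 - <<'E'
from h import *
f=cam('wrist'); W=cloud(f); H=cv2.cvtColor(f['img'],cv2.COLOR_BGR2HSV); v,u=np.mgrid[:384,:512]
m=(v>150)&(v<225)&(u>215)&(u<305)&(H[...,1]>150)&(W[...,2]>.19)&(W[...,2]<.24); P=W[m]; print(len(P),np.linalg.lstsq(np.c_[P[:,:2],np.ones(len(P))],P[:,2],rcond=None)[0],np.percentile(P,[2,50,98],axis=0).round(3))
E
```

```text
time_s: 32.67
ee_pos: [0.435, -0.2198, 0.1893]
tcp_rot: [3.141, 0.0, -3.066]
ft_force: [-0.5, -0.4, -6.1]
gripper_width: 0.0249
grasp_force: 50.7
time_s: 32.92
ee_pos: [0.435, -0.2199, 0.1893]
tcp_rot: [3.142, 0.0, -3.066]
ft_force: [0.3, -0.1, -5.3]
gripper_width: 0.0256
grasp_force: 36.6
time_s: 33.17
ee_pos: [0.435, -0.2198, 0.1893]
tcp_rot: [3.141, 0.0, -3.066]
ft_force: [0.2, 1.0, -5.4]
gripper_width: 0.0256
grasp_force: 26.0
4494 [0.2003894  0.01279678 0.13205345] [[ 0.389 -0.234  0.195]
 [ 0.401 -0.222  0.211]
 [ 0.415 -0.209  0.212]]
```

```bash
cat > tilt.py <<'E'
from h import *
f=cam('wrist'); W=cloud(f); H=cv2.cvtColor(f['img'],cv2.COLOR_BGR2HSV); v,u=np.mgrid[:384,:512]
m=(v>165)&(v<225)&(u>215)&(u<305)&(H[...,1]>150)&(W[...,2]>.15)&(W[...,2]<.26)
m=cv2.erode(m.astype(np.uint8),np.ones((5,5)))>0
P=W[m]; s=np.linalg.lstsq(np.c_[P[:,:2],np.ones(len(P))],P[:,2],rcond=None)[0]; print('tilt deg',np.degrees(np.arctan(s[1])).round(1),'med',np.median(P,0).round(3))
cv2.imwrite('pics/tilt.png',f['img'])
E
python3 -m creep '[[[0,0,0,0,0.299],[0,0,0,0,0.299]]]' 20; python3 tilt.py
python3 -m creep '[[[0,0,0,0,0.301],[0,0,0,0,0.301]]]' 20; python3 tilt.py
```

```text
time_s: 33.48
ee_pos: [0.435, -0.2198, 0.1893]
tcp_rot: [3.142, 0.0, -3.066]
ft_force: [0.3, 0.1, -4.7]
gripper_width: 0.0256
grasp_force: 18.9
tilt deg 0.0 med [ 0.403 -0.221  0.211]
time_s: 33.78
ee_pos: [0.435, -0.2198, 0.1893]
tcp_rot: [3.141, 0.0, -3.066]
ft_force: [-0.6, 0.1, -6.1]
gripper_width: 0.0255
grasp_force: 12.1
tilt deg 0.3 med [ 0.403 -0.222  0.211]
```

```bash
for o in 1; do python3 -m creep '[[[0,0,0,0,0.302],[0,0,0,0,0.302]]]' 20; python3 -m creep '[[[0,0,0,0,0.303],[0,0,0,0,0.303]]]' 20; python3 tilt.py; python3 -m creep '[[[0,0,0,0,0.304],[0,0,0,0,0.304]]]' 20; python3 tilt.py; done | grep -E 'ft|width|grasp|tilt'
```

```text
ft_force: [0.5, -0.1, -6.0]
gripper_width: 0.0261
grasp_force: 10.5
ft_force: [-0.1, -0.1, -6.4]
gripper_width: 0.0258
grasp_force: 10.2
tilt deg 0.8 med [ 0.403 -0.221  0.211]
ft_force: [-0.2, -0.0, -6.9]
gripper_width: 0.026
grasp_force: 10.0
tilt deg 1.2 med [ 0.403 -0.221  0.211]
```

Now it tips under control, self-locking at about 10 N. I'll continue in small steps.

```bash
python3 -m creep '[[[0,0,0,0,0.305],[0,0,0,0,0.306],[0,0,0,0,0.307],[0,0,0,0,0.308],[0,0,0,0,0.309],[0,0,0,0,0.310],[0,0,0,0,0.311],[0,0,0,0,0.312],[0,0,0,0,0.313],[0,0,0,0,0.314]]]' 20 | grep -E 'ft|width|grasp'; python3 tilt.py;python3 -m creep '[[[0,0,0,0,0.315],[0,0,0,0,0.316],[0,0,0,0,0.317],[0,0,0,0,0.318],[0,0,0,0,0.319],[0,0,0,0,0.320],[0,0,0,0,0.321],[0,0,0,0,0.322],[0,0,0,0,0.323],[0,0,0,0,0.324]]]' 20 | grep -E 'ft|width|grasp'; python3 tilt.py
```

```text
ft_force: [-0.6, -0.2, -6.0]
gripper_width: 0.0267
grasp_force: 9.1
tilt deg 3.8 med [ 0.403 -0.222  0.21 ]
ft_force: [0.2, -0.2, -6.0]
gripper_width: 0.028
grasp_force: 8.6
tilt deg 5.1 med [ 0.403 -0.222  0.209]
```

```bash
python3 -m creep '[[[0,0,0,0,0.326],[0,0,0,0,0.328],[0,0,0,0,0.330],[0,0,0,0,0.332],[0,0,0,0,0.334],[0,0,0,0,0.336],[0,0,0,0,0.338],[0,0,0,0,0.340],[0,0,0,0,0.342],[0,0,0,0,0.344],[0,0,0,0,0.346],[0,0,0,0,0.348]]]' 20 | grep -E 'ft|width|grasp|time'; python3 tilt.py;python3 -m creep '[[[0,0,0,0,0.350],[0,0,0,0,0.352],[0,0,0,0,0.354],[0,0,0,0,0.356],[0,0,0,0,0.358],[0,0,0,0,0.360],[0,0,0,0,0.362],[0,0,0,0,0.364]]]' 20 | grep -E 'ft|width|grasp'; python3 tilt.py
```

```text
time_s: 38.78
ft_force: [-0.4, -0.1, -5.4]
gripper_width: 0.0297
grasp_force: 8.6
tilt deg -8.1 med [ 0.404 -0.22   0.207]
ft_force: [0.4, -0.8, -4.8]
gripper_width: 0.0312
grasp_force: 7.0
tilt deg -16.7 med [ 0.405 -0.22   0.205]
```

```bash
cat > tilt2.py <<'E'
from h import *
f=cam('wrist'); W=cloud(f); H=cv2.cvtColor(f['img'],cv2.COLOR_BGR2HSV); v,u=np.mgrid[:384,:512]
# near wall top edge pixels / grey tray surfaces
m=(H[...,1]<60)&(H[...,2]>110)&(u<285)&(v<260)&(W[...,2]>.02); P=W[m]
# highest points vs y near the x-min wall
xm=np.percentile(P[:,0],1); Q=P[P[:,0]<xm+.012]
y=np.arange(-.40,-.2,.02); t=[(yy,np.percentile(Q[abs(Q[:,1]-yy)<.008][:,2],95)) for yy in y if (abs(Q[:,1]-yy)<.008).sum()>8]
t=np.array(t); print(xm.round(3),t.round(3).tolist()); print('wall tilt',np.degrees(np.arctan(np.polyfit(t[:,0],t[:,1],1)[0])).round(1))
c=(H[...,0]>15)&(H[...,0]<35)&(H[...,1]>25)&(H[...,1]<140)&(H[...,2]>140)&(W[...,2]>.02)&(u<300)&(v<300)
k,l,st,ce=cv2.connectedComponentsWithStats(c.astype(np.uint8))
for i in range(1,k):
    if st[i,4]>150: print('offcut?',st[i,4],ce[i].round(0),np.nanmedian(W[l==i],0).round(3))
E
python3 tilt2.py
```

```text
0.366 [[-0.36, 0.112], [-0.34, 0.12], [-0.32, 0.128], [-0.3, 0.136], [-0.28, 0.144], [-0.26, 0.152], [-0.24, 0.16], [-0.22, 0.168]]
wall tilt 21.9
offcut? 9080 [138. 162.] [ 0.41  -0.306  0.121]
offcut? 3349 [160. 245.] [ 0.467 -0.285  0.13 ]
```

```bash
python3 -m creep '[[[0,0,0,0,0.366],[0,0,0,0,0.368],[0,0,0,0,0.370],[0,0,0,0,0.372],[0,0,0,0,0.374],[0,0,0,0,0.376],[0,0,0,0,0.376],[0,0,0,0,0.376]]]' 20 | grep -E 'ft|width|grasp|time'; python3 tilt2.py
```

```text
time_s: 40.92
ft_force: [-0.4, -0.6, 0.2]
gripper_width: 0.0324
grasp_force: 0.0
0.369 [[-0.4, 0.044], [-0.38, 0.041], [-0.34, 0.151], [-0.32, 0.163], [-0.3, 0.151], [-0.28, 0.125], [-0.26, 0.1], [-0.24, 0.076], [-0.22, 0.049]]
wall tilt 3.9
offcut? 1396 [ 48. 106.] [ 0.388 -0.409  0.042]
offcut? 1366 [ 46. 183.] [ 0.456 -0.415  0.043]
offcut? 839 [ 55. 255.] [ 0.533 -0.414  0.042]
```

All three offcuts are in the crate. The emptied tray slipped back to leaning on the near rim. I'll measure its near wall.

```bash
cat > wall.py <<'E'
from h import *
import sys
f=cam('wrist'); W=cloud(f); H=cv2.cvtColor(f['img'],cv2.COLOR_BGR2HSV); v,u=np.mgrid[:384,:512]
m=(H[...,1]<60)&(H[...,2]>90)&(W[...,2]>.02); P=W[m]
for a,b in ((.35,.40),(.49,.54)):
  for y in (-.33,-.32,-.31,-.30,-.29,-.28,-.27,-.26):
    q=P[(P[:,0]>a)&(P[:,0]<b)&(abs(P[:,1]-y)<.003)]
    if len(q)<8: continue
    z=np.percentile(q[:,2],97); k=q[q[:,2]>z-.008]; print(a,y,'x',np.percentile(k[:,0],[3,50,97]).round(4),'top',z.round(3),len(k))
F=P[(P[:,0]>.40)&(P[:,0]<.48)&(P[:,1]<-.24)&(P[:,1]>-.31)&(P[:,2]>.03)]
print(len(F),np.linalg.lstsq(np.c_[F[:,:2],np.ones(len(F))],F[:,2],rcond=None)[0])
plan(.375,-.29,.102,94.3)
E
python3 wall.py
```

```text
0.35 -0.33 x [0.3726 0.3764 0.3802] top 0.155 89
0.35 -0.32 x [0.3719 0.3752 0.3793] top 0.163 111
0.35 -0.31 x [0.3712 0.375  0.3788] top 0.158 282
0.35 -0.3 x [0.3704 0.3741 0.378 ] top 0.145 224
0.35 -0.29 x [0.37   0.3735 0.3771] top 0.132 177
0.35 -0.28 x [0.3692 0.3729 0.3768] top 0.12 156
0.35 -0.27 x [0.3684 0.3723 0.3758] top 0.107 132
0.35 -0.26 x [0.3676 0.3713 0.3754] top 0.094 114
0.49 -0.33 x [0.4902 0.496  0.5023] top 0.144 236
0.49 -0.32 x [0.4903 0.4943 0.4985] top 0.133 139
0.49 -0.31 x [0.4902 0.4946 0.5003] top 0.12 135
0.49 -0.3 x [0.4934 0.5024 0.5032] top 0.115 62
0.49 -0.29 x [0.5012 0.5018 0.5026] top 0.12 57
0.49 -0.28 x [0.5005 0.5014 0.5019] top 0.107 16
0.49 -0.27 x [0.4904 0.4909 0.4924] top 0.069 17
9726 [-0.03227783 -0.74311942 -0.11541882]
pos [ 0.435  -0.2198  0.1893] rot [ 180.      0.   -175.69] turn 90.01 shift cm [-6.55 -6.51  8.73] w 0.0323 g 0.0 ft [0.4 0.1 0.6] t 41.02
```

```bash
python3 -m creep '[[[0,0,-0.5,10.5,0.5],[0,0,0,10.5,0.5],[0,0,0,10.5,0.5],[0,0,0,10.5,0.5],[0,0,0,10.5,0.5],[0,0,0,10.5,0.5],[0,0,0,10.5,0.5],[0,0,0,10.5,0.5],[0,0,0,6,0.5],[-3.3,-3.3,0,0,0.5],[-3.2,-3.3,0,0,0.5],[0,0,0,0,0.5]]]' 70
python3 -c "
from h import *
plan(.3735,-.29,.106,94.3)"
```

```text
time_s: 42.52
ee_pos: [0.3726, -0.2913, 0.1943]
tcp_rot: [-3.141, 0.0, 1.642]
ft_force: [0.3, 0.1, -0.5]
gripper_width: 0.0428
grasp_force: 0.0
pos [ 0.3726 -0.2913  0.1943] rot [-1.7999e+02  2.0000e-02  9.4090e+01] turn -0.21 shift cm [0.12 0.1  8.83] w 0.0428 g 0.0 ft [ 0.3  0.1 -0.5] t 42.52
```

```bash
python3 -m creep '[[[0.1,0.1,4,0,0.5],[0,0,3,0,0.5],[0,0,1.8,0,0.5],[0,0,0,0,0.5],[0,0,0,0,0],[0,0,0,0,0],[0,0,0,0,0],[0,0,0,0,0],[0,0,-0.8,0,0],[1,0,-1,0,0],[1.5,0,0,0,0],[1.5,0,0,0,0],[1.5,0,0,0,0],[1.5,0,0,0,0],[1,0,0,0,0],[0,0,1,0,0],[0,0,1.5,0,0],[0,0,1.5,0,0],[0,0,1.5,0,0],[0,0,1.5,0,0]]]' 60
python3 -m creep '[[[0,0,1,0,0],[0,0,1,0,0],[0,0,0.8,0,0],[0,0,0,0,0]]]'
```

```text
time_s: 45.02
ee_pos: [0.37, -0.2102, 0.0546]
tcp_rot: [3.139, 0.002, 1.645]
ft_force: [1.0, -2.5, 4.6]
gripper_width: 0.0068
grasp_force: 58.6
time_s: 45.52
ee_pos: [0.3686, -0.2083, 0.0254]
tcp_rot: [-3.141, -0.002, 1.646]
ft_force: [0.3, 0.5, 0.9]
gripper_width: 0.0068
grasp_force: 58.5
```

```bash
python3 -m creep '[[[0,0,0.6,0,0],[0,0,0.4,0,0],[0,0,0.3,0,0],[0,0,0,0,0]]]' | grep -E 'pos|ft'
python3 - <<'E'
from h import *
f=cam('wrist'); W=cloud(f); H=cv2.cvtColor(f['img'],cv2.COLOR_BGR2HSV); v,u=np.mgrid[:384,:512]; Z=W[...,2]
m=((H[...,0]<10)|(H[...,0]>170))&(H[...,1]>170)&(Z>.05)&(Z<.1)
P=W[m]; print('handle',len(P),np.percentile(P,[2,50,98],axis=0).round(3))
w=(H[...,1]<60)&(H[...,2]>90)&(W[...,0]>.395)&(W[...,0]<.47)&(W[...,1]>-.2)&(W[...,1]<-.11)&(Z<.1); F=W[w]
print('floor',len(F),np.median(F,0).round(3),np.linalg.lstsq(np.c_[F[:,:2],np.ones(len(F))],F[:,2],rcond=None)[0])
plan(.424,.368,.1)
E
```

```text
ee_pos: [0.3695, -0.2092, 0.0162]
ft_force: [-12.7, 6.4, 30.6]Traceback (most recent call last):
  File "<stdin>", line 4, in <module>
    return _quantile_unchecked(
        a, q, axis, out, overwrite_input, method, keepdims, weights)
    return _ureduce(a,
                    func=_quantile_ureduce_func,
    ...<5 lines>...
                    overwrite_input=overwrite_input,
                    method=method)
    r = func(a, **kwargs)
    result = _quantile(arr,
                       quantiles=q,
    ...<2 lines>...
                       out=out,
                       weights=wgt)
    slices_having_nans = np.isnan(arr[-1, ...])
                                  ~~~^^^^^^^^^
IndexError: index -1 is out of bounds for axis 0 with size 0
```

```bash
python3 - <<'E'
from h import *
f=cam('wrist'); W=cloud(f); H=cv2.cvtColor(f['img'],cv2.COLOR_BGR2HSV); Z=W[...,2]
m=((H[...,0]<9)|(H[...,0]>170))&(H[...,1]>150)&(Z>.01)
P=W[m]; print('handle',len(P), np.percentile(P,[2,50,98],axis=0).round(3) if len(P) else '')
w=(H[...,1]<60)&(H[...,2]>90)&(W[...,0]>.395)&(W[...,0]<.47)&(W[...,1]>-.25)&(W[...,1]<-.08)&(Z<.1); F=W[w]
for y in np.arange(-.24,-.08,.02):
    q=F[abs(F[:,1]-y)<.006]
    if len(q): print(y.round(2),np.percentile(q[:,2],[10,50,90]).round(3),len(q))
plan(.424,.368,.1)
E
```

```text
handle 0 
-0.24 [0.005 0.005 0.006] 574
-0.22 [0.005 0.005 0.006] 2864
-0.2 [0.005 0.005 0.006] 3186
-0.18 [0.005 0.005 0.006] 3505
-0.16 [0.005 0.005 0.006] 3892
-0.14 [0.005 0.005 0.006] 4325
-0.12 [0.005 0.005 0.006] 4839
-0.1 [0.005 0.005 0.006] 4747
pos [ 0.3695 -0.2092  0.0162] rot [1.7998e+02 4.0000e-02 9.4340e+01] turn -0.0 shift cm [57.14  9.8  -8.38] w 0.007 g 63.3 ft [-11.    5.7  31.9] t 46.12
```

```bash
python3 - <<'E'
from h import *
f=cam('wrist'); W=cloud(f); H=cv2.cvtColor(f['img'],cv2.COLOR_BGR2HSV); Z=W[...,2]
w=(H[...,1]<60)&(W[...,0]>.395)&(W[...,0]<.47)&(abs(W[...,1]+.15)<.15); F=W[w]
for x in (.40,.42,.44,.46):
    q=F[abs(F[:,0]-x)<.006]; fl=q[q[:,2]<.009]; print(x,'floor y',fl[:,1].min().round(3),fl[:,1].max().round(3),'all',q[:,1].min().round(3),q[:,1].max().round(3),'zmax',q[:,2].max().round(3))
E
```

```text
0.4 floor y -0.232 -0.097 all -0.232 -0.097 zmax 0.104
0.42 floor y -0.227 -0.096 all -0.227 -0.096 zmax 0.107
0.44 floor y -0.256 -0.094 all -0.256 -0.094 zmax 0.008
0.46 floor y -0.245 -0.093 all -0.245 -0.093 zmax 0.008
```

```bash
python3 -m creep '[[[0,0,0,0,0],[0,0,-0.5,0,0],[0,0,-2,0,0],[0,0,-3,0,0],[0,0,-3,0,0],[0,0,-1.5,0,0],[0,0,0,0,0]]]' 120 | grep -E 'time|pos|ft|grasp'
python3 -m creep '[[[1.5,0.1,0,0,0],[3,0.2,0,0,0],[4,0.25,0,0,0],[4,0.25,0,0,0],[4,0.25,0,0,0],[4,0.25,0,0,0],[4,0.25,0,0,0],[4,0.25,0,0,0],[4,0.25,0,0,0],[4,0.25,0,0,0],[4,0.25,0,0,0],[4,0.25,0,0,0],[4,0.25,0,0,0],[3,0.15,0,0,0],[1.9,0,0,0,0],[0,0,0,0,0]]]' | grep -E 'time|pos|ft|grasp'
python3 - <<'E'
from h import *
plan(.361,.326,.03,94.3)
f=cam('wrist'); W=cloud(f); H=cv2.cvtColor(f['img'],cv2.COLOR_BGR2HSV)
m=(H[...,1]<60)&(H[...,2]>90)&(W[...,2]>.06)&(W[...,2]<.25)&(W[...,0]>.385)&(W[...,0]<.46)&(abs(W[...,1]-.38)<.06); F=W[m]
print(len(F),np.linalg.lstsq(np.c_[F[:,:2],np.ones(len(F))],F[:,2],rcond=None)[0],np.percentile(F,[2,50,98],axis=0).round(3))
E
```

```text
time_s: 47.05
ee_pos: [0.3691, -0.2088, 0.1132]
ft_force: [-0.1, 0.8, -3.1]
grasp_force: 117.8
time_s: 49.05
ee_pos: [0.3597, 0.3265, 0.1123]
ft_force: [-0.5, -0.4, -1.9]
grasp_force: 117.9
pos [0.3597 0.3265 0.1123] rot [-1.799e+02  6.000e-02  9.441e+01] turn 0.11 shift cm [-0.06  0.12  8.23] w 0.0047 g 117.9 ft [-0.5 -0.4 -1.9] t 49.05
40027 [-0.01821467 -0.01968031  0.11589633] [[0.387 0.323 0.099]
 [0.422 0.389 0.1  ]
 [0.458 0.438 0.102]]
```

```bash
python3 -m creep '[[[-0.06,0.1,2,0,0],[0,0,3,0,0],[0,0,2,0,0],[0,0,1,0,0],[0,0,0.5,0,0],[0,0,0.3,0,0],[0,0,0,0,0],[0,0,0,0,0.15],[0,0,0,0,0.4],[0,0,0,0,0.5],[0,0,0,0,0.5],[0,0,-1,0,0.5],[0,0,-4,0,0.5],[0,0,-5,0,0.5],[0,0,-5,0,0.5],[5,0,-3,0,0.5],[0,0,0,0,0.5]]]' | grep -E 'time|pos|ft|grasp'
python3 - <<'E'
from h import *
b=np.array([.424,.368])
for n in ('wrist','top'):
    f=cam(n); W=cloud(f); H=cv2.cvtColor(f['img'],cv2.COLOR_BGR2HSV); Z=W[...,2]; near=(abs(W[...,0]-.424)<.13)&(abs(W[...,1]-.40)<.15)
    m=near&(Z>.076)&(Z<.088)&((H[...,0]<12)|(H[...,0]>168))&(H[...,1]>100); P=W[m]
    if len(P)>20: q=cv2.minAreaRect(P[:,:2].astype(np.float32)); print(n,'handle',len(P),q,np.median(P[:,2]).round(3))
    w=near&(H[...,1]<60)&(H[...,2]>90)&(Z>.005)&(Z<.016); F=W[w]
    if len(F)>50: print('floor',np.median(F[:,2]).round(4),np.percentile(F[:,:2],[1,99],axis=0).round(3),np.linalg.lstsq(np.c_[F[:,:2],np.ones(len(F))],F[:,2],rcond=None)[0][:2].round(4))
    c=(H[...,0]>15)&(H[...,0]<35)&(H[...,1]<140)&(H[...,2]>110)&(abs(W[...,0]-.454)<.11)&(abs(W[...,1]+.386)<.095)&(Z>.015)
    k,l,st,ce=cv2.connectedComponentsWithStats(c.astype(np.uint8))
    for i in range(1,k):
        if st[i,4]>30: print('offcut',st[i,4],np.nanmedian(W[l==i],0).round(3))
    if n=='top':
        for nm,(x,y) in dict(bottle=(.617,-.156),jar=(.633,.16)).items():
            k=(abs(W[...,0]-x)<.05)&(abs(W[...,1]-y)<.05)&(Z>.09); print(nm,W[k].mean(0).round(3))
E
```

```text
time_s: 51.22
ee_pos: [0.3584, 0.378, 0.209]
ft_force: [0.6, 0.1, 0.2]
grasp_force: 0.0
wrist handle 3468 ((0.4178023636341095, 0.4470917284488678), (0.08862672746181488, 0.024619074538350105), 4.420055389404297) 0.082
floor 0.0114 [[0.359 0.281]
 [0.489 0.437]] [0.0045 0.0013]
top handle 29 ((0.4545275866985321, 0.4464404582977295), (0.031506527215242386, 0.013604951091110706), 56.141197204589844) 0.081
floor 0.0101 [[0.359 0.278]
 [0.503 0.446]] [-0.0034  0.002 ]
offcut 129 [ 0.532 -0.398  0.039]
offcut 151 [ 0.464 -0.409  0.04 ]
offcut 159 [ 0.391 -0.402  0.04 ]
bottle [ 0.632 -0.155  0.115]
jar [0.653 0.159 0.107]
```

Every check agrees: the tray is flat on the board, 1 mm off its centre, all three offcuts are in the crate, and the gripper is clear. Handing in.

```bash
python3 -c "
from h import *
print(sign_off())"
```

```text
the job is handed in; nothing more can be done
None
```

The job is handed in at about 51 s: all three offcuts lie in the crate and the empty tray stands flat within 1–2 mm of the board's centre, let go. On the way the tray twice slipped out of the loosened grip and leaned on the crate rim, where I took it again by its side wall, and I viewed 11 pictures against the limit of 10.

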